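# Back the camera carriage off to its buffer

### The arm

A 7-joint arm with a two-finger parallel gripper is mounted at the origin on the work surface. World frame = base frame: x ahead of the robot, y to its left, z up, the work surface at z = 0. Lengths are in m, angles in rad, forces in N, time in s.
With the tool pointing down it reaches from about 0.35 to 0.9 m from the base axis. Payload 7.2 kg.
Tool frame: the origin (TCP) lies midway between the tips of the shut fingers; the grasp point (between the pads) lies 19 mm behind it; x points along the fingers, z is the direction in which the jaws open and shut, and the axes are right-handed (so a half turn about x gives the same grasp; the last joint's range is limited). The gripper opens to 88 mm and grips with 3 to 60 N. Pads are 20 mm wide; open, the fingers measure 115 mm over their backs; the gripper's body (75 mm by 178 mm) begins 61 mm behind the grasp point.
Start: joints at [1.168, 0.411, -0.013, 1.596, 0.006, 1.134, -0.082], TCP at [0.205, -0.59, 0.223] pointing down, gripper open.
Joint ranges: [-2.95, 2.95], [-0.29, 1.99], [-1.47, 1.44], [0.14, 2.54], [-1.03, 4.17], [0.13, 1.85], [-2.86, 2.86]. Speed limits (rad/s): [2.39, 2.39, 3.01, 3.01, 3.14, 3.14, 3.14].

### API

Orientations are given as a unit quaternion [x, y, z, w].
In Python, from bench import sense, camera, job_done gives the robot as it stands.
- The arm moves only by the tool drive_tool, never from a script. Its argument "commands" is a list of rows, each a list of 7 numbers: the shift along the tool's x, y, z in mm, then the turn, a rotation vector about the tool's x, y, z in rad, then the gripper's target within -1 to 1 (shut at 1, half-way at 0, fully open at -1). In form: [[x, y, z, rx, ry, rz, gripper], ...]. A call has 1 to 5 rows; each row shifts and turns the commanded pose from where the row before left it, along the tool's axes as they then stand; what a row does not reach is not made up. A row lasts 1/10 s, in which the tool goes at most 50 mm and 8.59 degrees, less where a joint would pass 70% of its speed; a pose out of reach is approached as far as the arm can. A call with a gripper value outside its range is refused whole. The fingers move at their own pace and stop on an object; "newtons" is the grip in N (left out, the last holds). Time passes only in rows, so rows that do not move let the fingers close. It gives the time, the measured TCP pose, the force and the opening at its end, in the units of the state.
- sense(): the state, without advancing time (a new reading comes with each control period).
- camera(name): name is "scene" or "top" or "wrist"; returns a dict with "img" (384x512x3 uint8, red, green, blue), "z_map" (384x512 float32, m along the optical axis (not along the pixel's ray), 0 where there is no reading), "fx", "fy", "cx", "cy" (pixels), "D" ([k1, k2, p1, p2, k3] as OpenCV has them; the pictures are not rectified), "position" and "attitude" of the camera in the world. Camera axes: x right, y down, z forward; pixel columns grow to the right and rows downward; lengths in m; the calibration is good to about 2 mm. A picture is of the moment at which its call begins.
- job_done(): hands the job in, once; it reports no verdict.
The state is a dict: "clock": time; "q": joint angles; "joint_vel": joint speeds; "effort": joint torques, N m; "position": TCP position; "ee_rot": TCP orientation; "force": force on the tool from outside, world axes, zero at the start; "ft_torque": the same for the moment, N m; "finger_gap": finger opening in m.
Only numpy, scipy, OpenCV 4.12 (cv2) and the standard library are available. Lean on these libraries where they do the work, as an engineer would, in place of code of your own. Each camera call takes 0.05 s, during which the arm holds its last target. There are 200 camera calls.

### The job

Back the camera carriage off to its parked place. Flip the ratchet pawl right over, clear of the wheel, until it lies back by itself; then turn the wheel backward by its crank knob until you feel the carriage come up firmly against its spring buffer, without driving it hard; then swing the pawl back down into the wheel's teeth and let go. Never force the wheel backward against the pawl, do not push the carriage itself, and leave the post, the dish and the lens tube on the breadboard as they stand.

Things in the scene. Friction and masses are not known exactly. Their poses are not given: they have to be found in the camera images.
- wheel_axis (a point): Point on the wheel's vertical axis, 50 mm above the bench (top face of its disc). Its axes are those of the whole mechanism: z up, x away from the robot at yaw 0, y along the rail, away from the carriage.
- wheel_turn (a joint): Wheel angle (rad). Growing = backward = counter-clockwise from above. The engaged pawl blocks backward turning within one tooth (0.45 rad). Friction about 0.2 N m (3 N at the crank knob); stays where left. Backward 1 rad drives the carriage 25 mm towards its buffer. The buffer is met 0.8 to 2.4 rad from the start: where exactly differs every time, is not measured and must be felt.
- crank_knob (a point): On the centre line of the upright black crank knob, 76 mm above the bench: a cylinder 14 mm across, from 50 to 98 mm above the bench, fixed on the crank arm 70 mm from the wheel's axis; goes round with the wheel. At wheel angle 0 it lies 125 degrees counter-clockwise of wheel_axis's +x. The arm below it is 20 mm wide, top at 50 mm.
- pawl_swing (a joint): Pawl angle (rad): about 0 to 0.15 with its nose down in or on the teeth, growing as it is lifted. It swings freely and only its weight holds it: past about 1.3 it falls back by itself and rests on its stop at 1.75, clear of the wheel; before that it falls down again.
- pawl_pin (a point): Centre of the pawl's level hinge pin, 64 mm above the bench, 42 mm to +x and 62 mm to +y of the wheel's axis (axes as wheel_axis). The pin runs along x between two upright cheeks 70 mm tall.
- pawl_bar (a point): On the pawl's handle, a level round bar 10 mm across and 50 mm long, parallel to the hinge pin. The point is 28 mm from the stem towards the wheel's axis: pinched here from above (fingers on its +y and -y sides) the stem stays clear. It moves on an arc of radius 64 mm about the pin: at pawl angle 0 it is 54 mm to -y of the pin and 34 mm above; at 1.75, 43 mm to +y and 47 mm above.
- carriage: Camera carriage: black slide 66 x 60 mm, grey camera on top, 106 mm tall. Origin under its centre at bench height, 155 mm to -y of the wheel axis at wheel angle 0; slides to -y. Beyond it a stop block has a rubber-tipped spring buffer, 6 N/mm: once met, the knob needs 0.8 N more per mm of its travel. 1.5 N on the buffer is enough; over 30 N (11 N at the knob besides friction) is too hard.
- wheel: The steel ratchet wheel, a flat disc 104 mm across lying on a grey gear housing, with 14 upright saw teeth 8 mm high on its face (tops 58 mm above the bench), a hub 32 mm across up to 60 mm, and a crank arm. Origin on its axis at bench height; turns about z.
- pawl: The pawl, a dark steel lever 12 mm wide, about 0.12 kg, reaching from its hinge 62 mm to -y when down, its nose in the wheel's teeth; at that end a short stem carries the bar it is handled by. Origin at the hinge pin. Lifting swings the free end up and over towards +y. Over 30 N from the wheel on its nose (18 N at the crank knob) is too much.
- post: Bystander: steel post 25 mm across, 75 mm tall, standing on the breadboard. Origin under its centre.
- dish: Bystander: grey open dish 70 x 90 x 30 mm on the breadboard. Origin under its centre.
- lens_tube: Bystander: black lens tube 31 mm across, 35 mm tall, standing on the breadboard. Origin under its centre.
- unit: The fixed base of it all: an aluminium breadboard 12 mm thick, reaching 130 mm to -x, 150 mm to +x, 330 mm to -y and 150 mm to +y of the wheel's axis, with the gear housing and rail on it. Origin on the wheel's axis at bench height.

How it is judged:
On the way, in this order (a step that is already met when the one before it is completed fails the run):
1. the pawl is flipped over, clear of the wheel (value of joint pawl_swing above 1.55 rad), for 0.2 s.
2. with the pawl still clear, the wheel has been turned backward until the carriage bears on its buffer (contact force between carriage and anything else above 1.5 N and value of joint pawl_swing above 1.2 rad), for 0.2 s.
At the end, for the whole second after the job is handed in: The pawl is down in the wheel's teeth (within 0.2 rad of its lowest angle), the carriage bears on its spring buffer with at least 1.5 N, and the wheel is at rest (value of joint pawl_swing below 0.2 rad and contact force between carriage and anything else above 1.5 N and velocity of joint wheel_turn between -0.05 and 0.05 rad/s); the robot touches nothing.
It fails at once if the wheel is forced backward against the pawl (over 30 N) (contact force between wheel and pawl above 30 N).
It fails at once if the carriage is driven hard into its buffer (over 30 N) (contact force between carriage and anything else above 30 N).
It fails at once if the robot pushes the carriage itself (contact force between carriage and the arm above 2 N).
It fails at once if the post, dish or lens tube on the breadboard is moved by more than 20 mm (distance of any of post, dish, lens_tube from where it was at the start of the episode above 0.02 m).
It also fails if it takes over 72 s, if anything falls off the work surface, if the arm or the gripper's body presses on something with over 40 N, if the wrist force passes 120 N, or if a joint passes its speed limit or range.

## Working session

There is one attempt and no reset: what is moved stays moved. The work goes in short steps, Python scripts to look and compute and a tool call to move; the robot and the scene stay as the last step left them, time stands still between calls to the robot, and variables do not carry over. Pictures are saved under pics/ and viewed, about 8 in all and at most 12, crops included, and the job is handed in when it is done.

Besides the shell and the picture viewer there is one more tool, called after "Request:" by a JSON object that holds its "name" and its "arguments". drive_tool: Moves the arm, as the interface text tells. Its arguments: {"type":"object","properties":{"commands":{"type":"array"},"newtons":{"type":"number"}},"required":["commands"]}

```bash
mkdir -p pics; ls; cat > h.py <<'E'
import numpy as np, cv2
from scipy.spatial.transform import Rotation as R
from bench import sense, camera, job_done
def K(c): return np.array([[c['fx'],0,c['cx']],[0,c['fy'],c['cy']],[0,0,1.]])
def rot(c):
    a=np.array(c['attitude']); return R.from_quat(a).as_matrix() if a.shape==(4,) else a
def cloud(c):
    h,w=c['z_map'].shape
    u,v=np.meshgrid(np.arange(w),np.arange(h))
    p=cv2.undistortPoints(np.stack([u,v],-1).reshape(-1,1,2).astype(float),K(c),np.array(c['D'])).reshape(h,w,2)
    z=c['z_map']; P=np.dstack([p*z[...,None],z])@rot(c).T+np.array(c['position'])
    P[z==0]=np.nan
    return P
def save(c,n): cv2.imwrite('pics/'+n,c['img'][...,::-1])
E
python3 - <<'E'
from h import *
s=sense(); print({k:np.round(v,3) for k,v in s.items()})
for n in['scene','top']:
    c=camera(n); save(c,n+'0.png'); np.save(n+'0.npy',cloud(c)); print(n,c['position'],c['attitude'],c['fx'])
    np.save(n+'img0.npy',c['img'])
a=cv2.imread('pics/scene0.png');b=cv2.imread('pics/top0.png')
E
```

```text
pics
{'clock': np.float64(0.0), 'q': array([ 1.168,  0.412, -0.013,  1.597,  0.006,  1.134, -0.082]), 'joint_vel': array([-0.001,  0.002,  0.001,  0.   ,  0.001, -0.002,  0.002]), 'effort': array([ 0.0000e+00, -5.8794e+01,  6.4200e-01, -2.9108e+01, -5.4000e-02,
        1.8000e-02,  0.0000e+00]), 'position': array([ 0.205, -0.59 ,  0.222]), 'ee_rot': array([ 0.41 ,  0.577, -0.409,  0.576]), 'force': array([-0.306, -0.538,  0.172]), 'ft_torque': array([ 0.001, -0.018, -0.019]), 'finger_gap': np.float64(0.088)}
scene [0.87241878 0.23009296 0.74758714] [ 0.4452327   0.85694987 -0.23174502 -0.11704276] 464.647697193154
top [ 0.48156173 -0.02443562  0.94169061] [ 0.71219177 -0.70059492  0.02845981 -0.03375917] 452.7446463421568
```

View pics/top0.png

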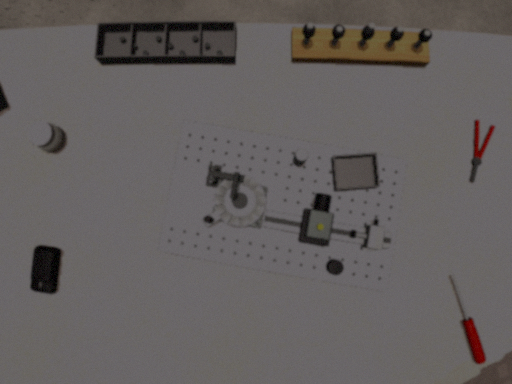

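View pics/scene0.png

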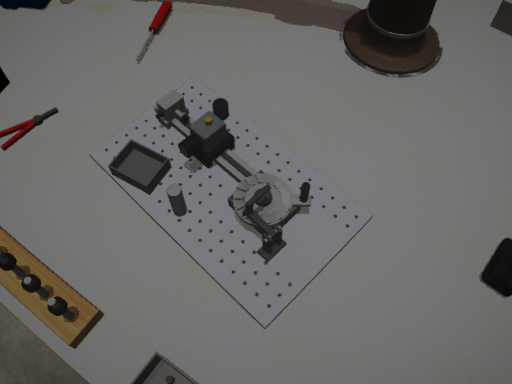

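The top view shows the wheel at about (240,200), the knob at (209,219), the pawl hinge at (214,175), the carriage at (318,225) and the buffer at (370,235). The dish is at (355,172), the post at (299,158) and the lens tube at (335,267). The scene view agrees: knob at (305,190), pawl and bar at about (262,195) to (270,240).

```bash
python3 - <<'E'
from h import *
for n in['top','scene']:
    P=np.load(n+'0.npy'); im=np.load(n+'img0.npy')
    pts={'top':dict(hub=(241,201),knob=(209,219),pinA=(212,170),pinB=(214,183),lens=(335,267),post=(299,157)),'scene':dict(hub=(262,190),knob=(305,186),pin=(270,240),post=(174,190))}[n]
    for k,(u,v) in pts.items():
        print(n,k,np.round(P[v-1:v+2,u-1:u+2].reshape(-1,3)[::4],3).tolist())
    # regions by height near wheel
    Z=P[...,2]
    c0=P[201,241,:2] if n=='top' else P[190,262,:2]
    d=np.hypot(*(P[...,:2]-np.array([0.46,0.01])).transpose(2,0,1)) if 0 else np.hypot(P[...,0]-c0[0],P[...,1]-c0[1])
    for lo,hi in[(0.044,0.062),(0.062,0.08),(.08,.115)]:
        m=((Z>lo)&(Z<hi)&(d<.13)).astype(np.uint8)
        nn,l,st,ce=cv2.connectedComponentsWithStats(m)
        for i in range(1,nn):
            if st[i,4]>6:
                q=P[l==i]; print(n,lo,'px',ce[i].round(),st[i,4],'mean',q.mean(0).round(4),'min',q.min(0).round(3),'max',q.max(0).round(3))
    # breadboard mask: z~12mm
    m=((Z>0.007)&(Z<0.017)).astype(np.uint8)
    m=cv2.morphologyEx(m,cv2.MORPH_OPEN,np.ones((3,3)))
    nn,l,st,ce=cv2.connectedComponentsWithStats(m); i=1+st[1:,4].argmax()
    q=P[l==i][:,:2].astype(np.float32); r=cv2.minAreaRect(q*1000); print(n,'board',r, cv2.boxPoints(r).round(0).tolist())
E
```

```text
top hub [[0.548, 0.012, 0.059], [0.546, 0.01, 0.06], [0.544, 0.008, 0.06]]
top knob [[0.51, 0.07, 0.097], [0.508, 0.068, 0.098], [0.506, 0.066, 0.099]]
top pinA [[0.607, 0.07, 0.065], [0.605, 0.068, 0.068], [0.603, 0.066, 0.068]]
top pinB [[0.584, 0.068, 0.042], [0.584, 0.067, 0.027], [0.583, 0.066, 0.019]]
top lens [[0.421, -0.175, 0.046], [0.419, -0.176, 0.048], [0.417, -0.179, 0.047]]
top post [[nan, nan, nan], [0.63, -0.1, 0.085], [0.628, -0.102, 0.087]]
top 0.044 px [238. 203.] 2056 mean [0.5422 0.0157 0.0525] min [ 0.494 -0.037  0.044] max [0.599 0.085 0.062]
top 0.044 px [304. 217.] 46 mean [ 0.5166 -0.1134  0.0508] min [ 0.495 -0.118  0.044] max [ 0.533 -0.108  0.055]
top 0.062 px [218. 174.] 240 mean [0.5965 0.056  0.0694] min [0.581 0.026 0.063] max [0.617 0.079 0.076]
top 0.062 px [242. 178.] 27 mean [0.5886 0.0098 0.0725] min [0.582 0.007 0.064] max [0.596 0.014 0.079]
top 0.08 px [235. 185.] 151 mean [0.5729 0.0208 0.1052] min [0.548 0.012 0.081] max [0.597 0.029 0.11 ]
top 0.08 px [207. 219.] 48 mean [0.5082 0.0711 0.0962] min [0.503 0.065 0.081] max [0.514 0.078 0.101]
[... 727 characters left out ...]
4 px [267. 244.] 33 mean [0.6141 0.0671 0.0519] min [0.611 0.056 0.044] max [0.618 0.074 0.061]
scene 0.062 px [303. 196.] 43 mean [0.5144 0.072  0.0711] min [0.509 0.064 0.062] max [0.517 0.077 0.079]
scene 0.062 px [263. 226.] 435 mean [0.5986 0.0485 0.0704] min [0.582 0.004 0.062] max [0.618 0.077 0.08 ]
scene 0.08 px [305. 188.] 92 mean [0.5121 0.0711 0.0939] min [0.503 0.064 0.08 ] max [0.517 0.077 0.101]
scene 0.08 px [256. 198.] 220 mean [0.5781 0.0195 0.1036] min [0.549 0.01  0.08 ] max [0.598 0.028 0.11 ]
scene board ((543.0206298828125, -78.28323364257812), (481.42388916015625, 282.4519958496094), 80.55970001220703) [[364.0, -293.0], [643.0, -339.0], [722.0, 136.0], [443.0, 182.0]]
```

```bash
cat >> h.py <<'E'
YAW=np.radians(-9.3); W=np.array([.548,.0133])
def w(lx,ly,z): c,s=np.cos(YAW),np.sin(YAW); return np.array([W[0]+c*lx-s*ly, W[1]+s*lx+c*ly, z])
def loc(p): c,s=np.cos(YAW),np.sin(YAW); d=np.array(p[:2])-W; return np.array([c*d[0]+s*d[1], -s*d[0]+c*d[1], p[2]])*1000
def go(target,jaw):  # jaw: local angle (deg) of jaw axis; shift first, then turn
    s=sense(); M=R.from_quat(s['ee_rot']); t=M.inv().apply(target-s['position'])*1000
    a=np.radians(jaw)+YAW
    best=None
    for k in(0,np.pi):
        z=np.array([np.cos(a+k),np.sin(a+k),0]); x=np.array([0,0,-1.]); y=np.cross(z,x)
        T=R.from_matrix(np.c_[x,y,z]); r=(M.inv()*T).as_rotvec()
        if best is None or np.linalg.norm(r)<np.linalg.norm(best): best=r
    print('shift',t.round(1),'turn',best.round(3),'q7',s['q'][6].round(2),'axes',M.as_matrix().round(3).tolist(),'local',loc(s['position']).round(1))
E
python3 - <<'E'
from h import *
go(w(.014,.0115,.160),90)
go(w(.014,.0115,.084),90)
E
```

```text
shift [  62.5  539.8 -460.4] turn [ 0.497 -0.001  0.   ] q7 -0.08 axes [[-0.001, 0.944, 0.329], [0.001, 0.329, -0.944], [-1.0, -0.0, -0.001]] local [-240.8 -650.6  221.9]
shift [ 138.5  539.8 -460.3] turn [ 0.497 -0.001  0.   ] q7 -0.08 axes [[-0.001, 0.944, 0.329], [0.001, 0.329, -0.944], [-1.0, -0.0, -0.001]] local [-240.8 -650.6  221.9]
```

Request:
{"name": "drive_tool", "arguments": {"commands": [[0,27,-23,0,0,0,0],[0,27,-23,0,0,0,0],[0,27,-23,0,0,0,0],[0,27,-23,0,0,0,0],[0,27,-23,0,0,0,0]], "newtons": 5}}

```text
clock: 0.6
position: [0.2955, -0.4358, 0.2223]
ee_rot: [0.41, 0.576, -0.41, 0.576]
force: [0.6, 0.2, 0.2]
finger_gap: 0.051
```

Request:
{"name": "drive_tool", "arguments": {"commands": [[0,27,-23,0,0,0,0],[0,27,-23,0,0,0,0],[0,27,-23,0,0,0,0],[0,27,-23,0,0,0,0],[0,27,-23,0,0,0,0]]}}

```text
clock: 1.1
position: [0.3851, -0.2829, 0.2225]
ee_rot: [0.41, 0.576, -0.41, 0.576]
force: [0.5, -0.9, -0.1]
finger_gap: 0.0438
```

Request:
{"name": "drive_tool", "arguments": {"commands": [[0,27,-23,0,0,0,0],[0,27,-23,0,0,0,0],[0,27,-23,0,0,0,0],[0,27,-23,0,0,0,0],[0,27,-23,0,0,0,0]]}}

```text
clock: 1.6
position: [0.4748, -0.1301, 0.2225]
ee_rot: [0.41, 0.576, -0.41, 0.576]
force: [-0.5, -0.2, 0.1]
finger_gap: 0.0438
```

Request:
{"name": "drive_tool", "arguments": {"commands": [[0,27,-23,0,0,0,0],[0,27,-23,0,0,0,0],[0,27,-23,0,0,0,0],[0,27,-23,0,0,0,0],[0,0,0,0.12,0,0,0]]}}

```text
clock: 2.1
position: [0.5476, -0.0036, 0.2222]
ee_rot: [0.443, 0.553, -0.441, 0.551]
force: [0.1, -0.9, -0.8]
finger_gap: 0.0439
```

Request:
{"name": "drive_tool", "arguments": {"commands": [[0,0,0,0.125,0,0,0],[0,0,0,0.125,0,0,0],[0,0,0,0.125,0,0,0],[0,0,0,0,0,0,0]]}}

```text
clock: 2.5
position: [0.546, -0.009, 0.2223]
ee_rot: [-0.539, -0.458, 0.539, -0.458]
force: [0.3, -0.0, -0.1]
finger_gap: 0.0436
```

```bash
python3 - <<'E'
from h import *
go(w(.014,.0115,.160),90)
c=camera('wrist'); save(c,'w1.png'); P=cloud(c); np.save('w1.npy',P)
Z=P[...,2]; L=(P[...,:2]-W); cy,sy=np.cos(YAW),np.sin(YAW)
lx=cy*L[...,0]+sy*L[...,1]; ly=-sy*L[...,0]+cy*L[...,1]
m=(Z>.09)&(abs(lx-.02)<.04)&(abs(ly-.01)<.03); print('bar',m.sum(),[(a[m].min().round(4),np.median(a[m]).round(4),a[m].max().round(4)) for a in(lx,ly,Z)])
E
```

```text
shift [ 62.3  12.4 -33.8] turn [0.    0.    0.001] q7 -1.9 axes [[-0.001, 0.987, -0.161], [-0.0, -0.161, -0.987], [-1.0, -0.001, 0.0]] local [  1.6 -22.3 222.3]
bar 22114 [(np.float64(-0.0099), np.float64(0.029), np.float64(0.0497)), (np.float64(-0.02), np.float64(0.0052), np.float64(0.0399)), (np.float64(0.0904), np.float64(0.3196), np.float64(0.3298))]
```

```bash
python3 - <<'E'
from h import *
P=np.load('w1.npy'); Z=P[...,2]; L=(P[...,:2]-W); cy,sy=np.cos(YAW),np.sin(YAW)
lx=cy*L[...,0]+sy*L[...,1]; ly=-sy*L[...,0]+cy*L[...,1]
for n,m in dict(bar=(Z>.085)&(Z<.13)&(abs(lx-.02)<.04)&(abs(ly-.01)<.03),knob=(Z>.09)&(Z<.11)&(abs(lx+.045)<.03)&(abs(ly-.05)<.03)).items():
  if m.sum(): print(n,m.sum(),[np.percentile(a[m],[1,50,99]).round(4) for a in(lx,ly,Z)])
E
```

```text
bar 715 [array([0.0012, 0.0278, 0.0496]), array([0.0033, 0.0079, 0.0132]), array([0.0883, 0.1063, 0.1085])]
knob 198 [array([-0.0511, -0.044 , -0.0386]), array([0.0418, 0.0476, 0.0549]), array([0.0906, 0.0969, 0.0985])]
```

View pics/w1.png

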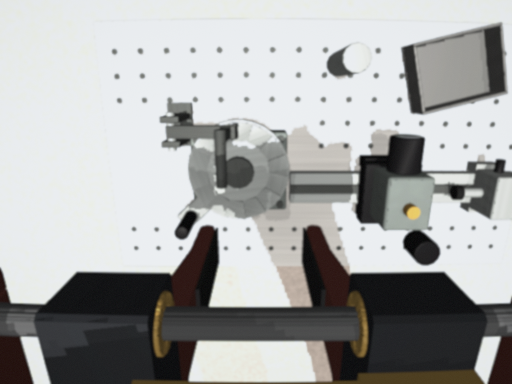

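The wrist view shows the bar running over the hub from (220,130) to (220,185), the hinge at (180,125), the knob at (187,222), and the fingers level with the wheel with nothing between them.

Request:
{"name": "drive_tool", "arguments": {"commands": [[20,6,-16,0,0,0,0],[20,6,-16,0,0,0,0],[20,0,0,0,0,0,0],[20,0,0,0,0,0,0],[20,0,0,0,0,0,0]]}}

```text
clock: 3.05
position: [0.5631, 0.0208, 0.1217]
ee_rot: [-0.537, -0.46, 0.537, -0.459]
force: [0.5, -1.0, -0.4]
finger_gap: 0.0437
```

Request:
{"name": "drive_tool", "arguments": {"commands": [[20,0,0,0,0,0,0],[18,0,0,0,0,0,0],[0,0,0,0,0,0,0.3],[0,0,0,0,0,0,0.6],[0,0,0,0,0,0,1]]}}

```text
clock: 3.55
position: [0.5639, 0.0207, 0.0857]
ee_rot: [0.539, 0.458, -0.538, 0.459]
force: [0.5, 0.8, 0.7]
finger_gap: 0.0231
```

Request:
{"name": "drive_tool", "arguments": {"commands": [[0,0,0,0,0,0,1],[0,0,0,0,0,0,1],[0,0,0,0,0,0,1]]}}

```text
clock: 3.85
position: [0.5641, 0.022, 0.0855]
ee_rot: [0.539, 0.459, -0.537, 0.459]
force: [0.3, 4.2, 1.0]
finger_gap: 0.0093
```

```bash
python3 - <<'E'
from h import *
go(w(.014,.0115,.084),90); s=sense(); print(s['force'],s['finger_gap'],s['clock'])
c=camera('scene'); cv2.imwrite('pics/s2.png',cv2.resize(c['img'][100:290,150:390,::-1],None,fx=2.5,fy=2.5))
E
```

```text
shift [ 1.5 -0.5 -0.3] turn [ 0.003 -0.002 -0.002] q7 -2.02 axes [[0.002, 0.987, -0.158], [0.001, -0.158, -0.987], [-1.0, 0.002, -0.002]] local [14.5 11.2 85.5]
[0.27740141 4.21949218 1.00197344] 0.009303276703801584 3.85
```

Request:
{"name": "drive_tool", "arguments": {"commands": [[-6.8,0,-6.1,0,0,0,1],[-5.8,0,-6.9,0,0,0,1],[-4.9,0,-7.7,0,0,0,1],[0,0,0,0,0,0,1]]}}

```text
clock: 4.3
position: [0.5669, 0.0412, 0.1038]
ee_rot: [-0.538, -0.458, 0.538, -0.459]
force: [-1.2, -2.7, 5.7]
finger_gap: 0.0099
```

```bash
python3 - <<'E'
from h import *
s=sense(); print(loc(s['position']),s['force'],s['finger_gap'],s['clock'])
E
```

```text
[ 14.18951954  30.56195388 103.77986733] [-1.18049206 -2.74465827  5.68370904] 0.009907998628666585 4.3
```

Request:
{"name": "drive_tool", "arguments": {"commands": [[-3.7,0,-8.3,0,0,0,1],[-2.5,0,-8.8,0,0,0,1],[-1.2,0,-9.0,0,0,0,1],[0,0,-9.1,0,0,0,1],[0,0,0,0,0,0,1]]}}

```text
clock: 4.8
position: [0.5726, 0.0785, 0.1097]
ee_rot: [0.538, 0.459, -0.537, 0.459]
force: [1.2, 0.4, 5.6]
finger_gap: 0.0098
```

Request:
{"name": "drive_tool", "arguments": {"commands": [[1.3,0,-9,0,0,0,1],[2.6,0,-8.7,0,0,0,1],[3.8,0,-8.3,0,0,0,1],[4.9,0,-7.6,0,0,0,1],[0,0,0,0,0,0,1]]}}

```text
clock: 5.3
position: [0.5774, 0.1105, 0.0959]
ee_rot: [-0.538, -0.459, 0.538, -0.459]
force: [2.0, 1.5, 0.4]
finger_gap: 0.0095
```

```bash
python3 - <<'E'
from h import *
s=sense(); print(loc(s['position']),s['force'],s['finger_gap'],s['clock'])
c=camera('scene'); cv2.imwrite('pics/s3.png',cv2.resize(c['img'][100:290,150:390,::-1],None,fx=2.5,fy=2.5))
E
```

```text
[ 13.28159041 100.65494204  95.93027458] [2.00507865 1.45733972 0.44142829] 0.009486763778558059 5.3
```

View pics/s3.png

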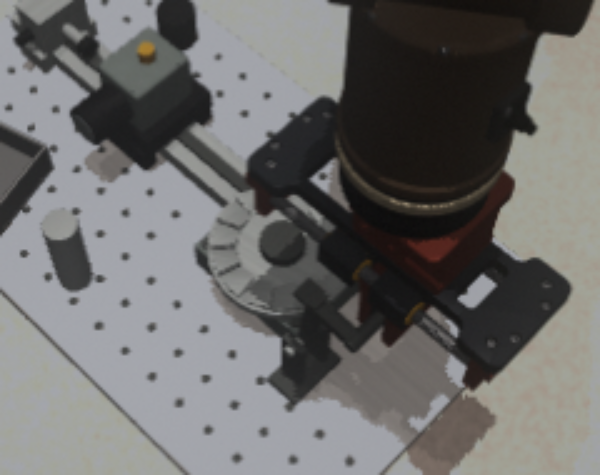

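The view shows the pawl swung over towards +y, stem at about (345,320), with the fingers holding its bar. Releasing it there.

Request:
{"name": "drive_tool", "arguments": {"commands": [[0,0,0,0,0,0,0.5],[0,0,0,0,0,0,0],[0,0,0,0,0,0,0],[-20,0,0,0,0,0,0],[-30,0,0,0,0,0,0]]}}

```text
clock: 5.85
position: [0.576, 0.1083, 0.1458]
ee_rot: [-0.537, -0.459, 0.54, -0.458]
force: [0.5, 0.2, -0.1]
finger_gap: 0.0428
```

```bash
python3 - <<'E'
from h import *
go(w(-.0478,.0506,.150),223.4)
c=camera('scene'); P=cloud(c); Z=P[...,2]; L=(P[...,:2]-W); cy,sy=np.cos(YAW),np.sin(YAW)
cv2.imwrite('pics/s4.png',cv2.resize(c['img'][100:290,150:390,::-1],None,fx=2.5,fy=2.5))
lx=cy*L[...,0]+sy*L[...,1]; ly=-sy*L[...,0]+cy*L[...,1]
m=(Z>.085)&(Z<.125)&(abs(lx-.02)<.04)&(ly>.08)&(ly<.13)
print([np.percentile(a[m],[1,50,99]).round(4) for a in(lx,ly,Z)],m.sum(),sense()['clock'])
E
```

```text
shift [ -3.9 -60.2  47.5] turn [0.815 0.003 0.003] q7 -2.15 axes [[-0.004, 0.987, -0.16], [-0.001, -0.16, -0.987], [-1.0, -0.004, 0.002]] local [ 12.3  98.2 145.8]
[array([0.    , 0.0379, 0.0486]), array([0.0805, 0.1022, 0.1087]), array([0.1099, 0.1158, 0.12  ])] 321 5.9
```

Request:
{"name": "drive_tool", "arguments": {"commands": [[-10,-20,16,0,0,0,0],[0,-20,16,0,0,0,0],[0,-20,16,0,0,0,0],[0,0,0,-0.145,0,0,0],[0,0,0,-0.145,0,0,0]]}}

```text
clock: 6.4
position: [0.51, 0.0704, 0.1574]
ee_rot: [0.465, 0.532, -0.465, 0.533]
force: [-0.0, 0.5, 0.8]
finger_gap: 0.0435
```

Request:
{"name": "drive_tool", "arguments": {"commands": [[0,0,0,-0.145,0,0,0],[0,0,0,-0.145,0,0,0],[0,0,0,-0.145,0,0,0],[0,0,0,-0.145,0,0,0],[0,0,0,-0.145,0,0,0]]}}

```text
clock: 6.9
position: [0.5105, 0.0709, 0.1571]
ee_rot: [0.246, 0.663, -0.246, 0.663]
force: [0.5, 1.5, -0.8]
finger_gap: 0.0435
```

Request:
{"name": "drive_tool", "arguments": {"commands": [[0,0,0,-0.145,0,0,0],[0,0,0,-0.145,0,0,0],[0,0,0,-0.145,0,0,0],[0,0,0,-0.145,0,0,0],[0,0,0,-0.145,0,0,0]]}}

```text
clock: 7.4
position: [0.5105, 0.0708, 0.157]
ee_rot: [-0.005, 0.707, 0.005, 0.707]
force: [0.3, -0.7, 0.6]
finger_gap: 0.044
```

Request:
{"name": "drive_tool", "arguments": {"commands": [[0,0,0,-0.145,0,0,0],[0,0,0,-0.145,0,0,0],[0,0,0,-0.145,0,0,0],[0,0,0,-0.145,0,0,0],[0,0,0,0,0,0,0]]}}

```text
clock: 7.9
position: [0.5105, 0.0707, 0.1569]
ee_rot: [-0.206, 0.677, 0.206, 0.676]
force: [-0.1, -0.2, 0.6]
finger_gap: 0.0439
```

```bash
python3 - <<'E'
from h import *
go(w(-.0478,.0506,.064),43.4)
s=sense();print(s['q'].round(2),s['clock'])
E
```

```text
shift [92.9  1.  -1.1] turn [-0.005 -0.    -0.   ] q7 0.03 axes [[-0.0, -0.557, 0.831], [-0.0, 0.831, 0.557], [-1.0, 0.0, -0.0]] local [-46.3  50.6 156.9]
[ 0.42  0.42 -0.82  1.89  0.36  0.98  0.03] 7.9
```

Request:
{"name": "drive_tool", "arguments": {"commands": [[25,1,-1,0,0,0,0],[25,0,0,0,0,0,0],[20,0,0,0,0,0,0],[14,0,0,0,0,0,0],[9,0,0,0,0,0,0]]}}

```text
clock: 8.4
position: [0.5089, 0.0713, 0.063]
ee_rot: [-0.204, 0.677, 0.204, 0.677]
force: [-0.5, 0.5, -0.3]
finger_gap: 0.0437
```

Request:
{"name": "drive_tool", "arguments": {"commands": [[0,0,0,0,0,0,0.4],[0,0,0,0,0,0,1],[0,0,0,0,0,0,1],[0,0,0,0,0,0,1],[0,0,0,0,0,0,1]], "newtons": 8}}

```text
clock: 8.9
position: [0.5097, 0.0715, 0.0646]
ee_rot: [-0.205, 0.676, 0.205, 0.677]
force: [-0.6, 0.2, 3.1]
finger_gap: 0.0139
```

```bash
cat >> h.py <<'E'
def st():
    s=sense(); M=R.from_quat(s['ee_rot']); l=loc(s['position']); f=M.inv().apply(s['force'])
    print('t',s['clock'].round(2),'loc',l.round(1),'r',np.hypot(*l[:2]).round(1),'ang',np.degrees(np.arctan2(l[1],l[0])).round(1)%360,'ftool',f.round(1),'gap',s['finger_gap'].round(4),'q7',s['q'][6].round(2))
    a=M.as_matrix(); print('z ax local deg',(np.degrees(np.arctan2(a[1,2],a[0,2])-YAW)%360).round(1))
E
python3 - <<'E'
from h import *
st()
E
```

```text
Traceback (most recent call last):
  File "h.py", line 29, in st
    print('t',s['clock'].round(2),'loc',l.round(1),'r',np.hypot(*l[:2]).round(1),'ang',np.degrees(np.arctan2(l[1],l[0])).round(1)%360,'ftool',f.round(1),'gap',s['finger_gap'].round(4),'q7',s['q'][6].round(2))
              ^^^^^^^^^^^^^^^^
AttributeError: 'float' object has no attribute 'round'
```

Request:
{"name": "drive_tool", "arguments": {"commands": [[0,-0.17,-4.9,-0.07,0,0,1],[0,-0.17,-4.9,-0.07,0,0,1],[0,-0.17,-4.9,-0.07,0,0,1],[0,-0.17,-4.9,-0.07,0,0,1],[0,0,0,0,0,0,1]]}}

```text
clock: 9.4
position: [0.495, 0.0583, 0.0646]
ee_rot: [-0.298, 0.641, 0.298, 0.642]
force: [-0.3, -1.1, 5.2]
finger_gap: 0.0136
```

```bash
sed -i "s/s\['clock'\].round(2)/round(float(s['clock']),2)/; s/s\['finger_gap'\].round(4)/round(float(s['finger_gap']),4)/" h.py
python3 -c "
from h import *
st()"
```

```text
t 9.4 loc [-59.5  35.8  64.6] r 69.5 ang 149.0 ftool [-5.2 -0.4 -1.1] gap 0.0136 q7 0.16
z ax local deg 59.1
```

Request:
{"name": "drive_tool", "arguments": {"commands": [[0,-0.17,-4.9,-0.07,0,0,1],[0,-0.17,-4.9,-0.07,0,0,1],[0,-0.17,-4.9,-0.07,0,0,1],[0,-0.17,-4.9,-0.07,0,0,1],[0,-0.17,-4.9,-0.07,0,0,1]]}}

```text
clock: 9.9
position: [0.4831, 0.0379, 0.0646]
ee_rot: [-0.405, 0.579, 0.405, 0.58]
force: [0.6, 1.9, 3.1]
finger_gap: 0.0139
```

```bash

python3 -c "
from h import *
st()
c=camera('scene')
cv2.imwrite('pics/s5.png',cv2.resize(c['img'][60:290,130:390,::-1],None,fx=2.5,fy=2.5))"
```

```text
t 9.9 loc [-68.   13.8  64.6] r 69.4 ang 168.5 ftool [-3.1  0.1  2. ] gap 0.0139 q7 0.5
z ax local deg 79.2
```

View pics/s5.png

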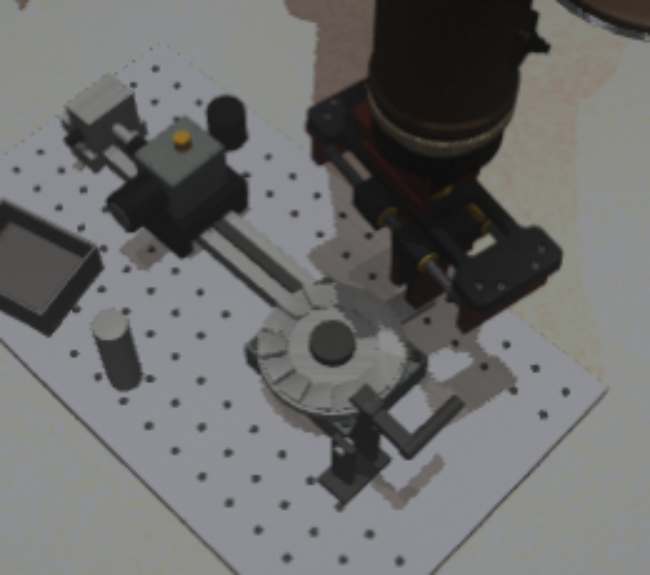

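The pawl lies back clear at (405,420), the fingers hold the knob at (420,290), and the carriage at (180,180) still has a gap to its buffer at (125,135).

Request:
{"name": "drive_tool", "arguments": {"commands": [[0,-0.05,-2.45,-0.035,0,0,1],[0,-0.05,-2.45,-0.035,0,0,1],[0,-0.05,-2.45,-0.035,0,0,1],[0,-0.05,-2.45,-0.035,0,0,1],[0,-0.05,-2.45,-0.035,0,0,1]]}}

```text
clock: 10.45
position: [0.4799, 0.0262, 0.0646]
ee_rot: [-0.454, 0.542, 0.454, 0.543]
force: [-0.2, 1.2, 4.3]
finger_gap: 0.0137
```

```bash

python3 -c "
from h import *
st()
c=camera('scene');P=cloud(c); Z=P[...,2]; L=(P[...,:2]-W); cy,sy=np.cos(YAW),np.sin(YAW)
lx=cy*L[...,0]+sy*L[...,1]; ly=-sy*L[...,0]+cy*L[...,1]
m=(Z>.098)&(Z<.112)&(abs(lx)<.03)&(ly<-.12)&(ly>-.27)
print('cam',np.percentile(ly[m],[1,50,99]).round(4))
for a in np.arange(-.33,-.15,.006):
  k=(abs(ly-a)<.003)&(abs(lx)<.012)&(Z<.12); print(round(a,3),np.percentile(Z[k],95).round(3) if k.sum() else None,end=' ')
"
```

```text
t 10.45 loc [-69.3   1.8  64.6] r 69.4 ang 178.5 ftool [-4.3  0.4  1.2] gap 0.0137 q7 0.67
z ax local deg 89.2
cam [-0.196  -0.1762 -0.158 ]
-0.33 0.013 -0.324 0.014 -0.318 0.026 -0.312 0.028 -0.306 0.027 -0.3 0.018 -0.294 0.033 -0.288 0.069 -0.282 0.069 -0.276 0.069 -0.27 0.068 -0.264 0.069 -0.258 0.066 -0.252 0.028 -0.246 0.03 -0.24 0.03 -0.234 0.031 -0.228 None -0.222 None -0.216 None -0.21 None -0.204 0.093 -0.198 0.098 -0.192 0.098 -0.186 0.098 -0.18 0.098 -0.174 0.098 -0.168 0.098 -0.162 0.097 -0.156 0.095 -0.15 0.053
```

```bash

python3 -c "
from h import *
P=np.load('top0.npy'); im=np.load('topimg0.npy').mean(-1)
for u in range(326,372,2):
  v=np.arange(229,240); q=P[v,u]; i=im[v,u].argmin(); print(u,v[i],im[v,u].min().round(),loc(q[i]).round(0))
"
```

```text
326 239 54.0 [ -46. -175.   91.]
328 239 56.0 [ -45. -178.   95.]
330 230 54.0 [ -26. -186.   49.]
332 230 44.0 [ -25. -192.   34.]
334 230 52.0 [ -24. -197.   30.]
336 231 48.0 [ -26. -201.   33.]
338 231 51.0 [ -25. -205.   32.]
340 232 50.0 [ -26. -209.   32.]
342 232 51.0 [ -25. -214.   29.]
344 232 51.0 [ -25. -217.   31.]
346 233 49.0 [ -26. -222.   30.]
348 233 48.0 [ -25. -225.   33.]
350 233 25.0 [ -25. -230.   31.]
352 235 5.0 [ -28. -230.   50.]
354 232 14.0 [ -22. -233.   51.]
356 232 62.0 [ -21. -238.   49.]
358 236 83.0 [ -28. -243.   47.]
360 237 78.0 [ -29. -251.   30.]
362 237 80.0 [ -29. -252.   45.]
364 239 57.0 [ -31. -260.   28.]
366 239 32.0 [ -31. -260.   46.]
368 230 33.0 [ -13. -260.   53.]
370 229 78.0 [ -12. -260.   67.]
```

Request:
{"name": "drive_tool", "arguments": {"commands": [[0,-0.02,-1.8,-0.026,0,0,1],[0,-0.02,-1.8,-0.026,0,0,1],[0,-0.02,-1.8,-0.026,0,0,1],[0,-0.02,-1.8,-0.026,0,0,1],[0,-0.02,-1.8,-0.026,0,0,1]]}}

```text
clock: 11.0
position: [0.4787, 0.0171, 0.0645]
ee_rot: [-0.489, 0.511, 0.488, 0.512]
force: [-0.1, 1.7, 7.1]
finger_gap: 0.014
```

Request:
{"name": "drive_tool", "arguments": {"commands": [[0,-0.17,-4.9,-0.07,0,0,1],[0,-0.17,-4.9,-0.07,0,0,1],[0,-0.17,-4.9,-0.07,0,0,1],[0,-0.17,-4.9,-0.07,0,0,1],[0,-0.17,-4.9,-0.07,0,0,1]]}}

```text
clock: 11.5
position: [0.4817, -0.0071, 0.0645]
ee_rot: [0.571, -0.418, -0.57, -0.418]
force: [-1.2, 1.7, 6.0]
finger_gap: 0.0134
```

```bash

python3 -c "
from h import *
st()
c=camera('top');cv2.imwrite('pics/t6.png',cv2.resize(c['img'][150:290,150:410,::-1],None,fx=3,fy=3)); P=cloud(c); 
L=(P[...,:2]-W); cy,sy=np.cos(YAW),np.sin(YAW)
lx=cy*L[...,0]+sy*L[...,1]; ly=-sy*L[...,0]+cy*L[...,1]
Z=P[...,2]
for lo,hi in((.03,.058),(.085,.12)):
  m=(Z>lo)&(Z<hi)&(lx<-.005)&(lx>-.025)&(ly<-.13)&(ly>-.3)
  y=np.sort(ly[m]);print(lo,np.histogram(y*1000,np.arange(-280,-130,5)))
"
```

```text
t 11.5 loc [-62.1 -30.9  64.5] r 69.4 ang 206.4 ftool [-6.   0.6  2. ] gap 0.0134 q7 1.14
z ax local deg 116.8
0.03 (array([ 0,  0,  0,  6, 24, 10,  7,  8,  5,  9, 11,  2,  0,  0,  0,  0,  0,
        0,  0,  0,  0,  0, 12, 35,  6,  6,  7,  8,  7]), array([-280, -275, -270, -265, -260, -255, -250, -245, -240, -235, -230,
       -225, -220, -215, -210, -205, -200, -195, -190, -185, -180, -175,
       -170, -165, -160, -155, -150, -145, -140, -135]))
0.085 (array([ 0,  0,  0,  0,  0,  0,  0,  0,  0,  0,  0,  0,  0,  5, 29, 25, 28,
       26, 28, 29, 31, 25, 30,  0,  0,  0,  0,  0,  0]), array([-280, -275, -270, -265, -260, -255, -250, -245, -240, -235, -230,
       -225, -220, -215, -210, -205, -200, -195, -190, -185, -180, -175,
       -170, -165, -160, -155, -150, -145, -140, -135]))
```

Request:
{"name": "drive_tool", "arguments": {"commands": [[0,-0.02,-1.8,-0.026,0,0,1],[0,-0.02,-1.8,-0.026,0,0,1],[0,-0.02,-1.8,-0.026,0,0,1],[0,-0.02,-1.8,-0.026,0,0,1],[0,-0.02,-1.8,-0.026,0,0,1]]}}

```text
clock: 12.05
position: [0.4848, -0.0155, 0.0645]
ee_rot: [0.596, -0.38, -0.596, -0.381]
force: [-0.7, 1.8, 6.7]
finger_gap: 0.0142
```

```bash
python3 -c "
from h import *
st()"
```

```text
t 12.05 loc [-57.7 -38.6  64.5] r 69.5 ang 213.8 ftool [-6.7 -0.1  1.9] gap 0.0142 q7 1.27
z ax local deg 124.2
```

Request:
{"name": "drive_tool", "arguments": {"commands": [[0,-0.02,-1.4,-0.02,0,0,1],[0,-0.02,-1.4,-0.02,0,0,1],[0,-0.02,-1.4,-0.02,0,0,1],[0,-0.02,-1.4,-0.02,0,0,1],[0,-0.02,-1.4,-0.02,0,0,1]]}}

```text
clock: 12.55
position: [0.488, -0.0217, 0.0645]
ee_rot: [0.614, -0.35, -0.614, -0.351]
force: [-1.4, 1.5, 7.5]
finger_gap: 0.0138
```

```bash
python3 -c "
from h import *
st()"
```

```text
t 12.55 loc [-53.6 -44.3  64.5] r 69.5 ang 219.6 ftool [-7.5  0.4  2. ] gap 0.0138 q7 1.37
z ax local deg 129.9
```

Request:
{"name": "drive_tool", "arguments": {"commands": [[0,-0.02,-1.4,-0.02,0,0,1],[0,-0.02,-1.4,-0.02,0,0,1],[0,-0.02,-1.4,-0.02,0,0,1],[0,-0.02,-1.4,-0.02,0,0,1],[0,-0.02,-1.4,-0.02,0,0,1]]}}

```text
clock: 13.05
position: [0.4918, -0.0277, 0.0645]
ee_rot: [0.631, -0.319, -0.631, -0.319]
force: [-2.3, 2.0, 8.8]
finger_gap: 0.0137
```

```bash
python3 -c "
from h import *
st()"
```

```text
t 13.05 loc [-48.9 -49.5  64.5] r 69.6 ang 225.4 ftool [-8.8  0.7  3. ] gap 0.0137 q7 1.47
z ax local deg 135.6
```

Request:
{"name": "drive_tool", "arguments": {"commands": [[0,-0.01,-1.05,-0.015,0,0,1],[0,-0.01,-1.05,-0.015,0,0,1],[0,-0.01,-1.05,-0.015,0,0,1],[0,-0.01,-1.05,-0.015,0,0,1]]}}

```text
clock: 13.45
position: [0.4944, -0.031, 0.0645]
ee_rot: [0.64, -0.3, -0.64, -0.3]
force: [-2.1, 1.3, 8.3]
finger_gap: 0.0138
```

```bash
python3 -c "
from h import *
st()"
```

```text
t 13.45 loc [-45.8 -52.4  64.5] r 69.6 ang 228.9 ftool [-8.3  0.8  2.4] gap 0.0138 q7 1.52
z ax local deg 139.0
```

Request:
{"name": "drive_tool", "arguments": {"commands": [[0,-0.02,-1.4,-0.02,0,0,1],[0,-0.02,-1.4,-0.02,0,0,1],[0,-0.02,-1.4,-0.02,0,0,1],[0,-0.02,-1.4,-0.02,0,0,1]]}}

```text
clock: 13.85
position: [0.4975, -0.0346, 0.0645]
ee_rot: [-0.651, 0.274, 0.652, 0.274]
force: [-4.1, 4.0, 9.3]
finger_gap: 0.0139
```

```bash
python3 -c "
from h import *
st()"
```

```text
t 13.85 loc [-42.1 -55.4  64.5] r 69.6 ang 232.8 ftool [-9.3  0.1  5.8] gap 0.0139 q7 1.6
z ax local deg 143.7
```

Request:
{"name": "drive_tool", "arguments": {"commands": [[0,0,-0.7,-0.01,0,0,1],[0,0,0,0,0,0,1],[0,0,0,0,0,0,1]]}}

```text
clock: 14.15
position: [0.498, -0.035, 0.0644]
ee_rot: [-0.653, 0.271, 0.653, 0.271]
force: [-4.8, 2.0, 10.1]
finger_gap: 0.0138
```

```bash
python3 -c "
from h import *
st()
c=camera('top'); cv2.imwrite('pics/t7.png',cv2.resize(c['img'][150:290,150:410,::-1],None,fx=3,fy=3))"
```

```text
t 14.15 loc [-41.6 -55.7  64.4] r 69.5 ang 233.3 ftool [-10.1   2.    4.8] gap 0.0138 q7 1.61
z ax local deg 144.2
```

View pics/t7.png

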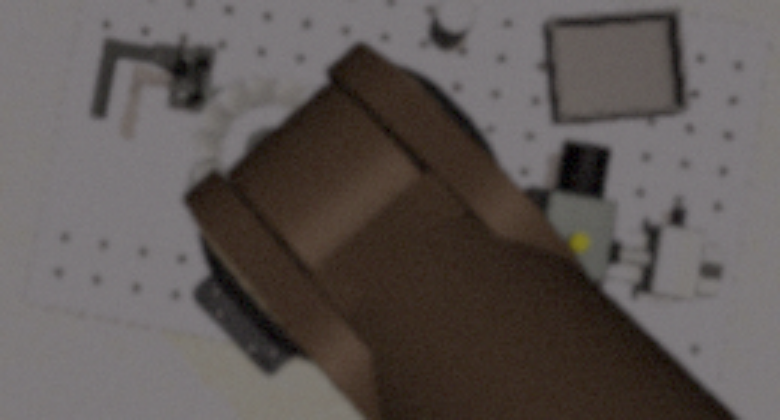

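The carriage at (580,240) now reaches the buffer tip at about (615,250), and the pawl still lies back at (130,70). I'll add one small increment to confirm the spring's slope.

Request:
{"name": "drive_tool", "arguments": {"commands": [[0,-0.01,-0.7,-0.01,0,0,1],[0,-0.01,-0.7,-0.01,0,0,1]]}}

```text
clock: 14.4
position: [0.4987, -0.0357, 0.0644]
ee_rot: [-0.655, 0.264, 0.656, 0.265]
force: [-5.1, 4.6, 10.1]
finger_gap: 0.0139
```

```bash
python3 -c "
from h import *
st()"
```

```text
t 14.4 loc [-40.8 -56.3  64.4] r 69.5 ang 234.1 ftool [-10.    0.3   6.9] gap 0.0139 q7 1.63
z ax local deg 145.4
```

Request:
{"name": "drive_tool", "arguments": {"commands": [[0,0,0,0,0,0,1],[0,0,0,0,0,0,0.4],[0,0,0,0,0,0,0],[0,0,0,0,0,0,0],[-15,0,0,0,0,0,0]]}}

```text
clock: 14.9
position: [0.4984, -0.0374, 0.078]
ee_rot: [-0.655, 0.265, 0.657, 0.264]
force: [1.0, -0.4, -0.3]
finger_gap: 0.0417
```

Request:
{"name": "drive_tool", "arguments": {"commands": [[-25,0,0,0,0,0,0],[-25,0,0,0,0,0,0],[-25,0,0,0,0,0,0],[-25,0,0,0,0,0,0],[0,0,0,0,0,0,0]]}}

```text
clock: 15.4
position: [0.5011, -0.0364, 0.1826]
ee_rot: [0.657, -0.264, -0.654, -0.265]
force: [-0.5, 0.5, -0.6]
finger_gap: 0.0438
```

```bash
python3 -c "
from h import *
st(); go(w(.014,.105,.16),90)"
```

```text
t 15.4 loc [-38.2 -56.6 182.6] r 68.3 ang 236.0 ftool [0.6 0.  0.7] gap 0.0438 q7 1.78
z ax local deg 145.3
shift [  22.9 -162.5   49.1] turn [ 0.965 -0.002  0.004] q7 1.78 axes [[0.005, -0.694, -0.72], [-0.001, -0.72, 0.694], [-1.0, -0.003, -0.004]] local [-38.2 -56.6 182.6]
```

Request:
{"name": "drive_tool", "arguments": {"commands": [[0,-32.5,10,0,0,0,0],[0,-32.5,10,0,0,0,0],[0,-32.5,10,0,0,0,0],[0,-32.5,10,0,0,0,0],[0,-32.5,9,0,0,0,0]]}}

```text
clock: 15.9
position: [0.5773, 0.1151, 0.1787]
ee_rot: [-0.656, 0.265, 0.656, 0.265]
force: [0.9, -0.2, 0.1]
finger_gap: 0.0438
```

Request:
{"name": "drive_tool", "arguments": {"commands": [[0,0,0,0.138,0,0,0],[0,0,0,0.138,0,0,0],[0,0,0,0.138,0,0,0],[0,0,0,0.138,0,0,0],[0,0,0,0.138,0,0,0]]}}

```text
clock: 16.4
position: [0.5768, 0.1139, 0.1787]
ee_rot: [-0.526, 0.473, 0.526, 0.472]
force: [-0.8, -0.8, -0.1]
finger_gap: 0.0438
```

Request:
{"name": "drive_tool", "arguments": {"commands": [[0,0,0,0.138,0,0,0],[0,0,0,0.137,0,0,0],[0,0,0,0,0,0,0]]}}

```text
clock: 16.7
position: [0.5769, 0.114, 0.179]
ee_rot: [-0.458, 0.539, 0.457, 0.539]
force: [-0.0, -0.8, 0.2]
finger_gap: 0.0436
```

```bash
python3 -c "
from h import *
st(); go(w(.014,.105,.093),90)"
```

```text
t 16.7 loc [ 12.2 104.  179. ] r 104.7 ang 83.3 ftool [-0.2 -0.1 -0.8] gap 0.0436 q7 0.7
z ax local deg 89.9
shift [86.  -1.8  1. ] turn [-0.001 -0.001  0.   ] q7 0.7 axes [[-0.0, -0.987, 0.163], [-0.001, 0.163, 0.987], [-1.0, -0.0, -0.001]] local [ 12.2 104.  179. ]
```

Request:
{"name": "drive_tool", "arguments": {"commands": [[25,-1.8,0,0,0,0,0],[25,0,0,0,0,0,0],[20,0,0,0,0,0,0],[16,0,0,0,0,0,0],[0,0,0,0,0,0,0.5]], "newtons": 5}}

```text
clock: 17.2
position: [0.5776, 0.1132, 0.0908]
ee_rot: [-0.458, 0.539, 0.459, 0.537]
force: [0.1, -0.7, 0.2]
finger_gap: 0.0391
```

Request:
{"name": "drive_tool", "arguments": {"commands": [[0,0,0,0,0,0,1],[0,0,0,0,0,0,1],[0,0,0,0,0,0,1],[0,0,0,0,0,0,1]]}}

```text
clock: 17.6
position: [0.5795, 0.1142, 0.0939]
ee_rot: [-0.458, 0.538, 0.458, 0.539]
force: [0.6, 0.8, -0.6]
finger_gap: 0.0098
```

```bash
python3 -c "
from h import *
st()
c=camera('scene');cv2.imwrite('pics/s8.png',cv2.resize(c['img'][60:290,130:390,::-1],None,fx=2.5,fy=2.5))"
```

```text
t 17.6 loc [ 14.8 104.7  93.9] r 105.7 ang 82.0 ftool [ 0.6 -0.5  0.8] gap 0.0098 q7 0.63
z ax local deg 90.0
```

View pics/s8.png

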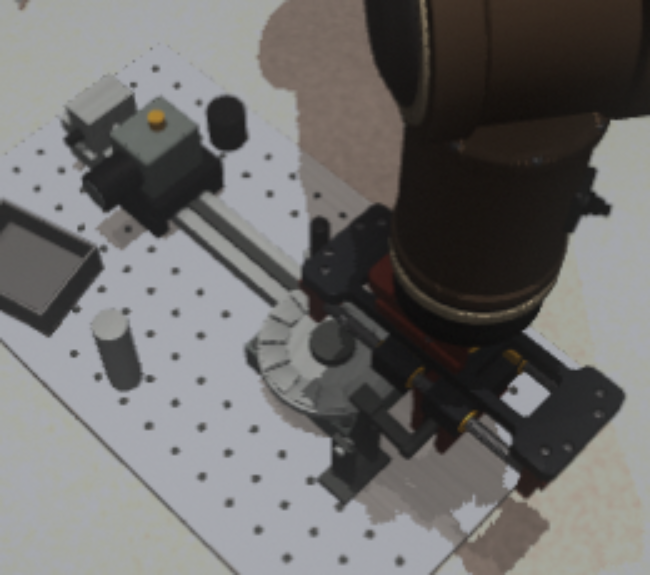

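The fingers hold the pawl bar at (420,440). The carriage is up against the buffer at about (110,150), the knob is at (320,235), and the post, dish and lens tube are unmoved.

Request:
{"name": "drive_tool", "arguments": {"commands": [[-5.3,0,-6.8,0,0,0,1],[-4.4,0,-7.6,0,0,0,1],[-3.3,0,-8.0,0,0,0,1],[-2.2,0,-8.4,0,0,0,1],[0,0,0,0,0,0,1]]}}

```text
clock: 18.15
position: [0.5737, 0.081, 0.1085]
ee_rot: [-0.458, 0.54, 0.457, 0.539]
force: [0.2, -0.2, 4.9]
finger_gap: 0.0096
```

Request:
{"name": "drive_tool", "arguments": {"commands": [[-1.0,0,-8.7,0,0,0,1],[0.2,0,-8.7,0,0,0,1],[1.3,0,-8.6,0,0,0,1],[2.6,0,-8.4,0,0,0,1],[0,0,0,0,0,0,1]]}}

```text
clock: 18.65
position: [0.5677, 0.047, 0.1042]
ee_rot: [-0.457, 0.54, 0.457, 0.538]
force: [-1.6, -1.9, 2.5]
finger_gap: 0.0098
```

Request:
{"name": "drive_tool", "arguments": {"commands": [[3.6,0,-7.9,0,0,0,1],[4.7,0,-7.3,0,0,0,1],[5.7,0,-6.7,0,0,0,1],[0,0,0,0,0,0,1],[0,0,0,0,0,0,1]]}}

```text
clock: 19.15
position: [0.5645, 0.0273, 0.0906]
ee_rot: [-0.458, 0.539, 0.458, 0.538]
force: [-2.0, -0.6, -0.1]
finger_gap: 0.0098
```

```bash
python3 -c "
from h import *
st()"
```

```text
t 19.15 loc [14.  16.5 90.6] r 21.6 ang 49.6 ftool [ 0.1  1.9 -0.9] gap 0.0098 q7 0.76
z ax local deg 90.0
```

Request:
{"name": "drive_tool", "arguments": {"commands": [[1.3,0,-1.2,0,0,0,1],[1.3,0,-1.1,0,0,0,1],[1.3,0,-1.1,0,0,0,1],[0,0,0,0,0,0,1]]}}

```text
clock: 19.55
position: [0.5641, 0.0242, 0.087]
ee_rot: [-0.458, 0.539, 0.458, 0.539]
force: [-1.1, -2.2, 1.5]
finger_gap: 0.0099
```

```bash
python3 -c "
from h import *
st()"
```

```text
t 19.55 loc [14.1 13.4 87. ] r 19.4 ang 43.6 ftool [-1.5  0.7 -2.4] gap 0.0099 q7 0.76
z ax local deg 90.0
```

Request:
{"name": "drive_tool", "arguments": {"commands": [[1.2,0,-1.0,0,0,0,1],[1.2,0,-1.0,0,0,0,1],[0,0,0,0,0,0,1]]}}

```text
clock: 19.85
position: [0.5638, 0.0225, 0.0846]
ee_rot: [-0.458, 0.539, 0.458, 0.539]
force: [-3.6, -1.0, 1.6]
finger_gap: 0.0101
```

Request:
{"name": "drive_tool", "arguments": {"commands": [[0,0,0,0,0,0,0.6],[0,0,0,0,0,0,0.2],[0,0,0,0,0,0,0],[0,0,0,0,0,0,0],[-20,0,0,0,0,0,0]]}}

```text
clock: 20.35
position: [0.5627, 0.0221, 0.103]
ee_rot: [-0.457, 0.54, 0.459, 0.538]
force: [-0.1, -0.6, 0.8]
finger_gap: 0.0432
```

Request:
{"name": "drive_tool", "arguments": {"commands": [[-25,0,0,0,0,0,0],[-25,0,0,0,0,0,0],[-25,0,0,0,0,0,0],[-25,0,0,0,0,0,0],[-25,0,0,0,0,0,0]]}}

```text
clock: 20.85
position: [0.564, 0.0226, 0.2309]
ee_rot: [-0.458, 0.539, 0.458, 0.539]
force: [0.6, 0.1, 0.2]
finger_gap: 0.044
```

Request:
{"name": "drive_tool", "arguments": {"commands": [[0,40,0,0,0,0,0],[0,40,0,0,0,0,0],[0,40,0,0,0,0,0],[0,30,0,0,0,0,0],[0,0,0,0,0,0,0]]}}

```text
clock: 21.35
position: [0.4128, 0.0471, 0.2296]
ee_rot: [-0.459, 0.539, 0.458, 0.537]
force: [0.7, 0.8, -0.3]
finger_gap: 0.0441
```

```bash
python3 -c "
from h import *
st()
c=camera('scene');cv2.imwrite('pics/s9.png',cv2.resize(c['img'][60:290,130:390,::-1],None,fx=2.5,fy=2.5)); P=cloud(c)
L=(P[...,:2]-W); cy,sy=np.cos(YAW),np.sin(YAW)
lx=cy*L[...,0]+sy*L[...,1]; ly=-sy*L[...,0]+cy*L[...,1]; Z=P[...,2]
m=(Z>.09)&(Z<.13)&(abs(lx-.02)<.035)&(abs(ly-.01)<.03); print('bar',m.sum(),[np.percentile(a[m],[1,50,99]).round(4) for a in(lx,ly,Z)])
m=(Z>.088)&(Z<.112)&(abs(lx)<.03)&(ly<-.12)&(ly>-.27); print('cam',np.percentile(ly[m],[1,50,99]).round(4))
m=(Z>.092)&(Z<.104)&(abs(lx+.04)<.025)&(abs(ly+.055)<.025); print('knob',lx[m].mean(),ly[m].mean(),m.sum())
"
```

```text
t 21.35 loc [-138.8   11.5  229.6] r 139.3 ang 175.3 ftool [ 0.3 -0.6  0.9] gap 0.0441 q7 0.98
z ax local deg 90.1
bar 203 [array([-0.0003,  0.0275,  0.0486]), array([0.0058, 0.0118, 0.0155]), array([0.0917, 0.107 , 0.1102])]
cam [-0.2226 -0.1985 -0.1798]
knob -0.041511477439639 -0.054893839016175734 54
```

View pics/s9.png

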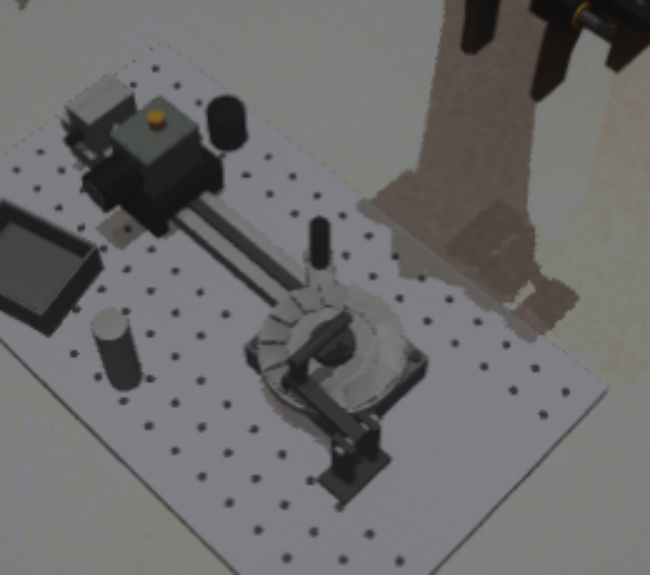

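The pawl is down across the teeth at (325,385), with its bar at the starting height. The carriage is against the buffer, and the arm is clear. Handing in.

```bash
python3 -c "
from h import *
print(job_done())"
```

```text
the job is handed in; nothing more can be done
None
```

I flipped the pawl over, turned the wheel backward until the carriage bore on its buffer, swung the pawl back down, let go and handed the job in. The arm was clear at 21.35 s of the 72 s. `job_done()` reports no verdict.

- **Pawl over:** after I released it, the bar's top showed at about 116 mm, which fits it resting on its stop at 1.75 rad.
- **Buffer felt:** the force along the knob's travel held at 2 to 3 N while turning, then rose to 5.8 N and, after 2.1 mm more commanded travel, to 6.9 N. That is about 11 to 13 N on the buffer, below the 30 N limit. The start-to-contact turn was about 1.7 rad.
- **After release:** the knob is about 1 degree back from its furthest point. I estimate 8 to 9 N still on the buffer, from that angle and the wheel's friction; I did not measure it directly.
- **Pawl down:** the last picture shows it in the teeth at about 0.1 rad by the bar's position, much as at the start.
- **Bystanders:** the post, dish and lens tube look unmoved in the pictures; I judged this by eye.

Two readings disagreed. The wrist camera put the bar and knob 3 to 4 mm off the other two cameras, so I relied mainly on those. An upward force of up to 10 N built up on the tool while it turned the knob. I did not find its cause, and it vanished on release.

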